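# Lock down a foam-pump bottle and snap its overcap on

## Task

Close up the foam-soap pump bottle on the vanity: press its pump head right down, turn it clockwise (seen from above) as far as it goes so that it locks, and let go of it so that it stays down. Then fetch the round overcap standing on the counter, put it over the pump and push until it clicks fully home on the collar. Finish with the gripper still on the cap, firmly pushing it down; do not let go, and leave the other things on the vanity where they are.

Things in the scene. Friction and masses are not known exactly. Their poses are not given: they have to be found in the camera images.
- bottle: Amber glass foam-pump bottle, 64 mm across, tight in a square white ceramic stand (86 x 86 x 16 mm) that is stuck down: neither moves. Origin: centre of the stand's underside, on the counter; z up along the bottle's axis. Black pump parts on top: a landing flange 50 mm across, a collar on it, then the pump head.
- collar (a point): Point on the bottle's axis on the landing flange, 118 mm above the counter, where the cap's rim comes to rest; z up. The collar above it is 38 mm across, 20 mm high (its top 6 mm bevelled to 29 mm across), with four sprung snap beads 2.8 mm proud, 7.5 mm above the flange. The nozzle starts along this frame's -x.
- head_top (a point): Centre of the top of the pump head, a black ribbed round button 28 mm across and 18 mm high with a short nozzle on its side; moves and turns with the head. At the start it is 51.5 mm above the flange, and the head's underside is 13.5 mm above the collar's top.
- nozzle (a point): Tip of the head's small nozzle, 17.5 mm from the axis and 7.5 mm below the head's top, 7 mm thick; it turns with the head.
- pump_press (a joint): How far the sprung pump head is pressed down, m: 0 up, 0.013 at the bottom stop. The spring pushes back with 4 N at the top, 9 N at the bottom. Unlocked, the head springs up when released; locked, it stays at about 0.011.
- pump_turn (a joint): Turn of the pump head, rad, growing clockwise seen from above: 0 at the start, 1.2 at the locked stop. Free to turn (under 0.1 Nm) only while pressed more than 0.011; once turned past about 0.5 a ledge holds the head down.
- cap: Black plastic overcap, a plain round cup 50 mm across, 47 mm high, 25 to 42 g, standing mouth down. Origin: centre of its rim; z towards its closed flat top. Inside 45 mm across, 43.5 mm deep, which clears the head only when that is locked down. A snap lip inside the rim, 3 mm high, leaves a 40 mm hole, 1 mm clear of the collar all round.
- cap_top (a point): Centre of the cap's closed top, 47 mm above its rim. Pushed straight down on the collar, the lip meets the beads with the rim 11 mm above the flange and needs 6 to 12 N; then it clicks: the force drops and the beads pull the cap on, by up to 10 N, over the last 5 to 8 mm; home is the rim on the flange. Pulling it off takes 5 N or more.
- tumbler: Chrome tumbler, 74 mm across the rim, 95 mm high, loose. Origin at the centre of its underside. Leave alone.
- jar: Squat frosted glass jar with an aluminium twist lid, 65 mm across, 56 mm high, loose. Origin at the centre of its underside. Leave alone.
- brush_holder: White ceramic toothbrush holder, 72 mm across, 102 mm high, with two toothbrushes reaching 185 mm above the counter, loose. Origin at the centre of its underside. Leave alone.
- comb: Black plastic comb lying flat, 180 x 27 x 4.5 mm, loose; its length is along its x axis. Origin at the centre of its underside. Leave alone.
Mind the look-alikes: they are no part of the job. Leave any pink or purple look-alike of the bottle alone.

How it is judged (in metres and radians):
On the way, in this order (a step that is already met when the one before it is completed fails the run):
1. the pump head is pressed right down (value of joint pump_press above 0.0112 m), for 0.05 s.
2. the head is turned clockwise to its locked stop while down (value of joint pump_turn above 1 rad and value of joint pump_press above 0.009 m), for 0.1 s.
3. the head has been let go and stays locked down (contact force between each of the arm, the fingers and bottle below 0.1 N and value of joint pump_turn above 0.9 rad and value of joint pump_press above 0.009 m), for 0.2 s.
4. the cap has clicked home on the collar and is still being pushed down by the gripper (z of cap in the frame of collar below 0.0018 m and horizontal distance between cap and collar below 0.003 m and contact force between cap and bottle above 3 N and contact force between the fingers and cap above 1 N), for 0.3 s.
At the end, for the whole second after the job is handed in: Pump head locked down (pressed over 9 mm, turned over 0.9 rad); cap clicked home: rim within 1.8 mm of the flange, 3 mm of the axis, 0.06 rad of square; and through the last second the gripper stays on the cap (over 1 N) and pushes it on to the bottle with over 3 N (all of step 4 and value of joint pump_press above 0.009 m and value of joint pump_turn above 0.9 rad and z of cap in the frame of collar above -0.003 m and angle between the z axis of cap and the z axis of collar, either way round below 0.06 rad); the arm keeps its last pose, push and grip.
It fails at once if the tumbler, jar, toothbrush holder or comb is shifted by more than 30 mm (distance of any of tumbler, jar, brush_holder, comb from where it was at the start of the episode above 0.03 m).
It fails at once if the tumbler, jar or toothbrush holder is tipped over (angle between any of tumbler, jar, brush_holder's own z axis and vertical above 0.5 rad).
It also fails if it takes over 59 s, if anything falls off the work surface, if the arm or the gripper's body presses on something with over 40 N, if the wrist force passes 120 N, or if a joint passes its speed limit or range.

## Robot

A 6-joint arm with a two-finger parallel gripper is mounted at the origin on the work surface. World frame = base frame: x ahead of the robot, y to its left, z up, the work surface at z = 0. Lengths are in mm, angles in rad, forces in N, time in s.
With the tool pointing down it reaches from about 275 to 725 mm from the base axis. Payload 5.6 kg.
Tool frame: the origin (TCP) lies midway between the tips of the shut fingers; the grasp point (between the pads) lies 19 mm behind it; x points along the fingers, y is the direction in which the jaws open and shut, and the axes are right-handed (so a half turn about x gives the same grasp; the last joint's range is limited). The gripper opens to 85 mm and grips with 20 to 120 N. Pads are 22 mm wide; open, the fingers measure 114 mm over their backs; the gripper's body (76 mm by 85 mm) begins 54 mm behind the grasp point. The pads swing forward as they close: fully open they stand 13 mm farther back than shut.
Start: joints at [1.395, 0.255, 0.108, 0, -1.424, -0.285], TCP at [244.539, 492.639, 208.383] pointing down, gripper open.
Joint ranges: [-2.95, 2.95], [-1.21, 1.97], [-1.09, 1.5], [-2.87, 1.71], [-2.94, -0.07], [-3.05, 3.05]. Speed limits (rad/s): [2.57, 2.57, 3.14, 3.14, 3.14, 3.14].

## Interface

Orientations are given as a unit quaternion [w, x, y, z].
In Python, from cell import sensors, eyes, bot gives the robot as it stands.
- The arm moves only by the shell command python3 -m handwheel 'ROWS' [FORCE]. ROWS is JSON, a list of rows, each an object of numbers: "jaw": the opening, from 0 (shut) to 1 (fully open); "x", "y", "z": the shift along the world's x, y, z in m; "rx", "ry", "rz": the turn, a rotation vector about the world's x, y, z in degrees. In form: [{"jaw": .., "x": .., "y": .., "z": .., "rx": .., "ry": .., "rz": ..}, ...]. A call has 1 to 20 rows; each row shifts and turns the commanded pose from where the row before left it; what a row does not reach is not made up. A row lasts 1/12 s, in which the tool goes at most 41.7 mm and 7.16 degrees, less where a joint would pass 70% of its speed; a pose out of reach is approached as far as the arm can. A call with a gripper value outside its range is refused whole. The fingers move at their own pace and stop on an object; FORCE is the grip in N (left out, the last holds). Time passes only in rows, so rows that do not move let the fingers close. It gives the time, the measured TCP pose, the force and the opening at its end, in the units of the state.
- sensors.get_state(): the state, without advancing time (a new reading comes with each control period).
- eyes.grab_frame(name): name is "side" or "top"; returns a dict with "img" (384x512x3 uint8, red, green, blue), "fx", "fy", "cx", "cy" (pixels), "k1" (the pictures are not rectified: a ray, as slopes to the right and down, at radius r is drawn at 1 + k1 r^2 times it, then the intrinsics apply), "cam_to_world" (4x4, takes a point from camera to world coordinates). Camera axes: x right, y up, looking along -z (the intrinsics and any distortion apply to the point x, -y, -z); pixel columns grow to the right and rows downward; lengths in mm; the calibration is good to about 2 mm. A picture is of the moment at which its call begins. There is no depth.
- bot.job_done(): hands the job in, once; it reports no verdict.
The state is a dict: "clock": time; "q": joint angles; "joint_vel": joint speeds; "joint_efforts": joint torques, N m; "eef_pos": TCP position; "tool_rot": TCP orientation; "wrist_force": force on the tool from outside, world axes, zero at the start; "moment": the same for the moment, N m; "gripper_width": opening from 0.0 (shut) to 1.0 (fully open).
Only numpy, scipy, OpenCV 4.12 (cv2) and the standard library are available. Lean on these libraries where they do the work, as an engineer would, in place of code of your own. Each camera call takes 0.05 s, during which the arm holds its last target. There are 200 camera calls.

## Working session

There is one attempt and no reset: what is moved stays moved. The work goes in short steps, Python scripts to look and compute and a shell command to move; the robot and the scene stay as the last step left them, time stands still between calls to the robot, and variables do not carry over. Pictures are saved under pics/ and viewed, about 8 in all and at most 12, crops included, and the job is handed in when it is done.

```bash
mkdir -p pics; cat > h.py <<'E'
import numpy as np, cv2
from cell import sensors, eyes, bot
def grab(n):
    f=eyes.grab_frame(n); np.save(f'pics/{n}_img.npy',f['img']); np.savez(f'pics/{n}_cal.npz',**{k:f[k] for k in('fx','fy','cx','cy','k1','cam_to_world')}); return f
def save(f,name,box=None,s=1):
    im=f['img'][:,:,::-1]
    if box: u0,v0,u1,v1=box; im=im[v0:v1,u0:u1]
    cv2.imwrite('pics/'+name,cv2.resize(im,None,fx=s,fy=s,interpolation=cv2.INTER_CUBIC))
def ray(n,u,v):
    c=np.load(f'pics/{n}_cal.npz'); K=np.array([[c['fx'],0,c['cx']],[0,c['fy'],c['cy']],[0,0,1.]])
    p=cv2.undistortPoints(np.array([[[u,v]]],float),K,np.array([c['k1'],0,0,0.]))[0,0]
    T=c['cam_to_world']; return T[:3,3],T[:3,:3]@np.array([p[0],-p[1],-1])
def at(n,u,v,z):
    o,d=ray(n,u,v); return o+d*(z-o[2])/d[2]
def proj(n,P):
    c=np.load(f'pics/{n}_cal.npz'); T=c['cam_to_world']; p=T[:3,:3].T@(np.array(P,float)-T[:3,3]); a=np.array([p[0],-p[1]])/-p[2]; a=a*(1+c['k1']*(a@a)); return c['fx']*a[0]+c['cx'],c['fy']*a[1]+c['cy']
def tri(u1,v1,u2,v2):
    o1,d1=ray('top',u1,v1);o2,d2=ray('side',u2,v2)
    s=np.linalg.lstsq(np.c_[d1,-d2],o2-o1,rcond=None)[0]; a=o1+s[0]*d1;b=o2+s[1]*d2
    return (a+b)/2,np.linalg.norm(a-b)
E
python3 - <<'E'
from h import *
a=grab('top');b=grab('side')
save(a,'t0.png',None,1.5);save(b,'s0.png',None,1.5)
for f in(a,b):print(f['fx'],f['cx'],f['cy'],f['k1'],np.round(f['cam_to_world'],3).tolist())
s=sensors.get_state();print(s)
E
```

```text
491.39592173607133 262.0723487369246 191.84185344160554 -0.10126715992726305 [[-0.022, 0.99, -0.138, 407.47], [-1.0, -0.02, 0.01, -1.913], [0.007, 0.138, 0.99, 1149.418], [0.0, 0.0, 0.0, 1.0]]
384.9926076419804 261.2955583996077 199.30073925391466 0.044054165125692046 [[0.868, 0.383, -0.316, 248.852], [-0.496, 0.651, -0.574, -491.985], [-0.014, 0.655, 0.755, 815.054], [0.0, 0.0, 0.0, 1.0]]
{'clock': 0.1, 'q': array([ 1.39464843e+00,  2.55712759e-01,  1.07141841e-01, -4.10655641e-04,
       -1.42392460e+00, -2.84581693e-01]), 'joint_vel': array([-0.00031139, -0.00205262,  0.00371057,  0.00121834,  0.00072858,
        0.00187147]), 'joint_efforts': array([-3.54047137e-03, -3.87604237e+01,  2.38475740e+01,  5.37782595e+00,
       -3.76488504e-03, -5.25476878e-06]), 'eef_pos': array([244.28181719, 492.23360752, 207.57801636]), 'tool_rot': array([ 0.16086869, -0.68831127,  0.16208399,  0.68853296]), 'wrist_force': array([-0.38144583, -0.76275928, -0.52981723]), 'moment': array([ 0.0124641,  0.007569 , -0.0372049]), 'gripper_width': 1.0051680803101224}
```

View pics/t0.png

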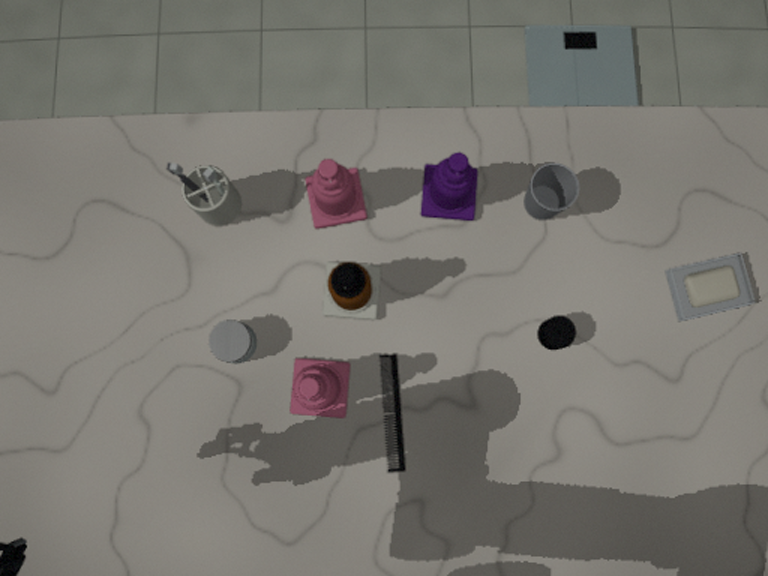

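View pics/s0.png

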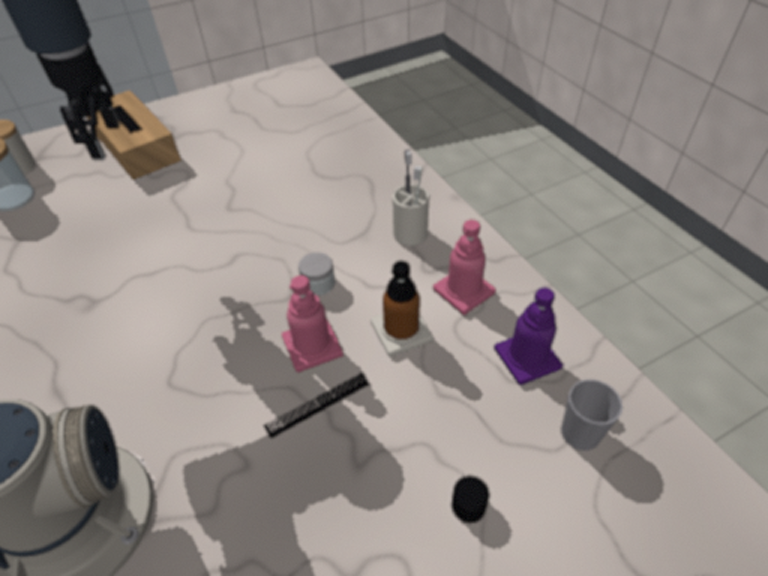

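The amber bottle in the white stand is at top (350,287) and side (402,310) in the 1.5x pictures. The pink ones are at top (333,190) and (318,385) and the purple one at (450,185); all three are decoys. The only black round cup is at top (556,332) and side (470,498), so it is the cap. I'll confirm with crops.

```bash
python3 - <<'E'
from h import *
t=np.load('pics/top_img.npy');s=np.load('pics/side_img.npy')
def c(im,u,v,w=36): return cv2.resize(im[v-w:v+w,u-w:u+w],(396,396),interpolation=cv2.INTER_CUBIC)
o=[c(t,233,191),c(t,371,221)],[c(s,268,205),c(s,313,332)]
im=np.vstack([np.hstack(r) for r in o])
im=np.clip(255*(im/255.)**.6,0,255).astype(np.uint8)
im=cv2.resize(im,(600,600));
cv2.imwrite('pics/c0.png',im[:,:,::-1])
E
```

```text
(no output)
```

View pics/c0.png

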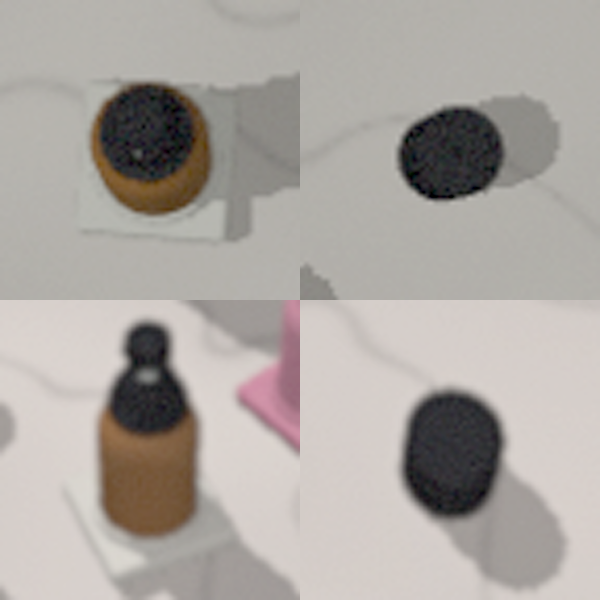

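```bash
cat > fit.py <<'E'
from h import *
from scipy.optimize import minimize
th=np.linspace(0,2*np.pi,60)
def ring(r,z): return np.c_[r*np.cos(th),r*np.sin(th),0*th+z]
CAP=[(25,0,25,47)]
PUMP=[(25,116,25,118),(19,118,19,132),(19,132,14.5,138),(5,138,5,151),(14,151.5,14,169.5)]
def soft(n,parts,x,y,box,S=4,z0=0):
    u0,v0,u1,v1=box; m=np.zeros(((v1-v0)*S,(u1-u0)*S),np.uint8)
    for r0,a,r1,b in parts:
        P=np.r_[ring(r0,a+z0),ring(r1,b+z0)]+[x,y,0]
        q=np.array([proj(n,p) for p in P]); q=(q-[u0,v0]+.5)*S
        cv2.fillConvexPoly(m,cv2.convexHull(np.round(q*16).astype(np.int32)),255,shift=4)
    return cv2.resize(m,(u1-u0,v1-v0),interpolation=cv2.INTER_AREA)/255.
def fit(n,parts,x,y,w=24,z0=0,dz=60):
    u,v=map(int,proj(n,(x,y,z0+dz))); box=(u-w,v-w,u+w,v+w)
    g=np.load(f'pics/{n}_img.npy')[box[1]:box[3],box[0]:box[2]].max(2).astype(float)
    m=np.clip((95-g)/55,0,1)
    f=lambda p:((soft(n,parts,p[0],p[1],box,z0=z0)-m)**2).sum()
    r=minimize(f,[x,y],method='Nelder-Mead',options=dict(initial_simplex=[[x,y],[x+8,y],[x,y+8]],xatol=.05,fatol=.01))
    return np.round(r.x,1),round(r.fun,1),round(m.sum(),1)
E
python3 - <<'E'
from fit import *
t=np.load('pics/top_img.npy');print(t[185,233],t[205,233],t[221,371],t[215,245])
p=at('top',197+145/4.167,155+130/4.167,125);c=at('top',335+450/4.167,185+152/4.167,25);print(p,c)
for n in('top','side'): print(n,'pump',fit(n,PUMP,p[0],p[1],26,0,140),'cap',fit(n,CAP,c[0],c[1],24,0,24))
print('nozzle spot',tri(230.1,192.2,267.5,187))
cs=[at('top',197+a/4.167,155+b/4.167,16) for a,b in((95,80),(80,233),(228,240),(238,88))];print(np.round(cs,1),np.mean(cs,0))
for nm,u,v in(('comb0',390/1.5,355/1.5),('comb1',397/1.5,470/1.5),('jar',232/1.5,340/1.5),('pinknear',315/1.5,385/1.5),('pinkfar',330/1.5,170/1.5),('tumb',552/1.5,185/1.5)):print(nm,at('top',u,v,0).round())
E
```

```text
[ 9  5 17] [55 36 18] [15 12 14] [144 140 133]
[563.85088635  51.14155188 125.        ] [ 486.01938126 -433.56325496   25.        ]
top pump (array([564.9,  51.2]), np.float64(111.2), np.float64(626.1)) cap (array([ 486. , -425.9]), np.float64(503.7), np.float64(0.0))Traceback (most recent call last):
  File "<stdin>", line 4, in <module>
  File "fit.py", line 19, in fit
    r=minimize(f,[x,y],method='Nelder-Mead',options=dict(initial_simplex=[[x,y],[x+8,y],[x,y+8]],xatol=.05,fatol=.01))
    res = _minimize_neldermead(fun, x0, args, callback, bounds=bounds,
                               **options)
    fsim[k] = func(sim[k])
              ~~~~^^^^^^^^
    fx = function(np.copy(x), *(wrapper_args + args))
  File "fit.py", line 18, in <lambda>
    f=lambda p:((soft(n,parts,p[0],p[1],box,z0=z0)-m)**2).sum()
                 ~~~~~~~~~~~~~~~~~~~~~~~~~~~~~~~~~^~
ValueError: operands could not be broadcast together with shapes (48,48) (0,48)
```

```bash
sed -i 's/w=24,z0=0,dz=60)/w=24,z0=0,dz=60,hi=95,lo=40)/; s/m=np.clip.*/m=np.clip((hi-g)\/(hi-lo),0,1)/' fit.py
python3 - <<'E'
from fit import *
s=np.load('pics/side_img.npy');print(s[195,268],s[215,268],s[330,313])
p=at('top',197+145/4.167,155+130/4.167,125);c=at('top',335+150/4.167,185+152/4.167,25)
print('top pump',fit('top',PUMP,p[0],p[1],26,0,140,45,20),'cap',fit('top',CAP,c[0],c[1],24,0,24))
print('side pump',fit('side',PUMP,p[0],p[1],24,0,145,75,35),'cap',fit('side',CAP,c[0],c[1],24,0,24,110,45))
print('nozzle spot',tri(230.1,192.2,267.5,187))
cs=[at('top',197+a/4.167,155+b/4.167,16) for a,b in((95,80),(80,233),(228,240),(238,88))];print(np.round(cs,1),np.mean(cs,0))
for nm,u,v in(('comb0',390/1.5,355/1.5),('comb1',397/1.5,470/1.5),('jar',232/1.5,340/1.5),('pinknear',315/1.5,385/1.5),('pinkfar',330/1.5,170/1.5),('tumb',552/1.5,185/1.5)):print(nm,at('top',u,v,0).round())
from scipy.spatial.transform import Rotation as R
print(R.from_quat(sensors.get_state()['tool_rot'],scalar_first=True).as_matrix().round(3))
E
```

```text
[11 14 14] [72 44 21] [17 15 18]
top pump (array([564.7,  51.5]), np.float64(18.3), np.float64(402.3)) cap (array([ 490.4, -262.8]), np.float64(9.6), np.float64(452.5))
side pump (array([562. ,  47.7]), np.float64(39.3), np.float64(340.8)) cap (array([ 490.8, -263.3]), np.float64(59.0), np.float64(598.6))
nozzle spot (array([556.31691982,  51.1579549 , 138.36296331]), np.float64(15.20982061500299))
[[609.5  84.5  16. ]
 [523.3  93.7  16. ]
 [517.7  11.5  16. ]
 [603.3   4.3  16. ]] [563.44656438  48.50263377  16.        ]
comb0 [462.  -7.   0.]
comb1 [286. -14.   0.]
jar [491. 240.   0.]
pinknear [418. 111.   0.]
pinkfar [762.  84.  -0.]
tumb [ 731. -275.    0.]
[[-0.001 -0.445 -0.896]
 [-0.002 -0.896  0.445]
 [-1.     0.002 -0.   ]]
```

```bash
python3 - <<'E'
from fit import *
for z in(162,158):
  for a in range(0,360,45):
    P=(563.5+17.5*np.cos(np.radians(a)),49.5+17.5*np.sin(np.radians(a)),z);t=proj('top',P);s=proj('side',P)
    print(z,a,'crop top',np.round([(t[0]-197)*4.167,(t[1]-155)*4.167]),'crop side',np.round([(s[0]-232)*4.167,300+(s[1]-169)*4.167]))
for z in(169.5,118): print(z,'side',np.round([(proj('side',(563.5,49.5,z))[0]-232)*4.167,300+(proj('side',(563.5,49.5,z))[1]-169)*4.167]))
t=np.load('pics/top_img.npy');s=np.load('pics/side_img.npy')
def c(im,u,v,w): return cv2.resize(np.clip(255*(im[v-w:v+w,u-w:u+w]/255.)**.4,0,255).astype(np.uint8),(400,400),interpolation=cv2.INTER_CUBIC)
cv2.imwrite('pics/c1.png',np.hstack([c(t,233,187,16),c(s,268,185,16)])[:,:,::-1])
E
```

```text
162 0 crop top [144.  84.] crop side [174. 334.]
162 45 crop top [119.  95.] crop side [155. 324.]
162 90 crop top [108. 120.] crop side [131. 327.]
162 135 crop top [119. 145.] crop side [117. 340.]
162 180 crop top [145. 155.] crop side [120. 357.]
162 225 crop top [170. 144.] crop side [139. 368.]
162 270 crop top [180. 119.] crop side [163. 365.]
162 315 crop top [169.  94.] crop side [177. 351.]
158 0 crop top [144.  85.] crop side [174. 339.]
158 45 crop top [119.  96.] crop side [155. 329.]
158 90 crop top [109. 121.] crop side [132. 332.]
158 135 crop top [120. 146.] crop side [117. 345.]
158 180 crop top [145. 156.] crop side [120. 362.]
158 225 crop top [170. 145.] crop side [139. 373.]
158 270 crop top [180. 120.] crop side [163. 370.]
158 315 crop top [170.  95.] crop side [177. 356.]
169.5 side [147. 336.]
118 side [147. 398.]
```

View pics/c1.png

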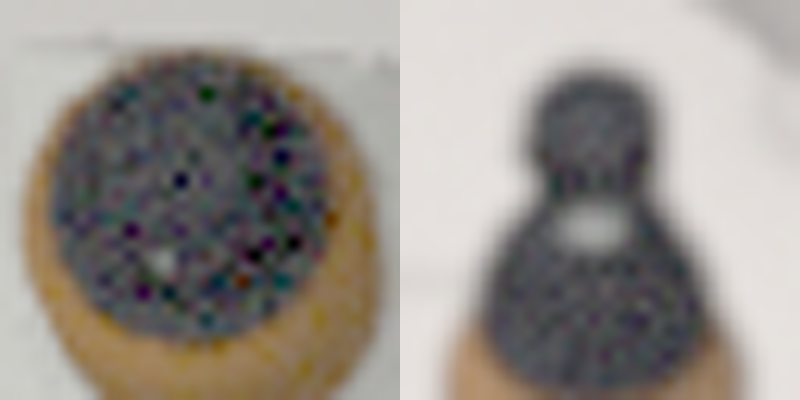

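Confirmed: the black-topped amber bottle on white is at about (564, 50), its nozzle points roughly along -x, and the cap is at about (490.5, -263). I'm moving above the bottle.

```bash
python3 -m handwheel '[{"jaw":1,"x":0.0213,"y":-0.0295,"z":0.002,"rz":1.2},{"jaw":1,"x":0.0213,"y":-0.0295,"z":0.002,"rz":1.2},{"jaw":1,"x":0.0213,"y":-0.0295,"z":0.002,"rz":1.2},{"jaw":1,"x":0.0213,"y":-0.0295,"z":0.002,"rz":1.2},{"jaw":1,"x":0.0213,"y":-0.0295,"z":0.002,"rz":1.2},{"jaw":1,"x":0.0213,"y":-0.0295,"rz":1.2},{"jaw":1,"x":0.0213,"y":-0.0295,"rz":1.2},{"jaw":1,"x":0.0213,"y":-0.0295,"rz":1.2},{"jaw":1,"x":0.0213,"y":-0.0295,"rz":1.2},{"jaw":1,"x":0.0213,"y":-0.0295,"rz":1.2},{"jaw":1,"x":0.0213,"y":-0.0295,"rz":1.2},{"jaw":1,"x":0.0213,"y":-0.0295,"rz":1.2},{"jaw":1,"x":0.0213,"y":-0.0295,"rz":1.2},{"jaw":0.7,"x":0.0213,"y":-0.0295,"rz":1.2},{"jaw":0.7,"x":0.0213,"y":-0.0295,"rz":1.2},{"jaw":0.7},{"jaw":0.7}]' 60
python3 - <<'E'
from h import *
from scipy.spatial.transform import Rotation as R
s=sensors.get_state();print(s['q'].round(3),s['wrist_force'],R.from_quat(s['tool_rot'],scalar_first=True).as_matrix()[:,1].round(3))
a=grab('top');b=grab('side')
save(a,'t1.png',(183,130,303,220),6.6)
save(b,'s1.png',(208,120,328,210),6.6)
E
```

```text
[ 1.395  0.256  0.107 -0.    -1.424 -0.285] [-0.38144583 -0.76275928 -0.52981723] [-0.445 -0.896  0.002]$[0]: bad value
```

```bash
python3 -m handwheel '[{"jaw":1,"x":0.0213,"y":-0.0295,"z":0.002,"rx":0,"ry":0,"rz":1.2}]' 60 || python3 -m handwheel --help
```

```text
clock: 0.28
eef_pos: [263.8, 465.4, 208.5]
tool_rot: [0.152, -0.69, 0.154, 0.691]
wrist_force: [1.4, -0.6, -0.6]
gripper_width: 0.996
```

All seven keys are needed in each row.

```bash
python3 -m handwheel '[{"jaw":1,"x":0.0213,"y":-0.0295,"z":0.002,"rx":0,"ry":0,"rz":1.2},{"jaw":1,"x":0.0213,"y":-0.0295,"z":0.002,"rx":0,"ry":0,"rz":1.2},{"jaw":1,"x":0.0213,"y":-0.0295,"z":0.002,"rx":0,"ry":0,"rz":1.2},{"jaw":1,"x":0.0213,"y":-0.0295,"z":0.002,"rx":0,"ry":0,"rz":1.2},{"jaw":1,"x":0.0213,"y":-0.0295,"z":0,"rx":0,"ry":0,"rz":1.2},{"jaw":1,"x":0.0213,"y":-0.0295,"z":0,"rx":0,"ry":0,"rz":1.2},{"jaw":1,"x":0.0213,"y":-0.0295,"z":0,"rx":0,"ry":0,"rz":1.2},{"jaw":1,"x":0.0213,"y":-0.0295,"z":0,"rx":0,"ry":0,"rz":1.2},{"jaw":1,"x":0.0213,"y":-0.0295,"z":0,"rx":0,"ry":0,"rz":1.2},{"jaw":1,"x":0.0213,"y":-0.0295,"z":0,"rx":0,"ry":0,"rz":1.2},{"jaw":1,"x":0.0213,"y":-0.0295,"z":0,"rx":0,"ry":0,"rz":1.2},{"jaw":1,"x":0.0213,"y":-0.0295,"z":0,"rx":0,"ry":0,"rz":1.2},{"jaw":0.7,"x":0.0213,"y":-0.0295,"z":0,"rx":0,"ry":0,"rz":1.2},{"jaw":0.7,"x":0.0213,"y":-0.0295,"z":0,"rx":0,"ry":0,"rz":1.2},{"jaw":0.7,"x":0,"y":0,"z":0,"rx":0,"ry":0,"rz":0},{"jaw":0.7,"x":0,"y":0,"z":0,"rx":0,"ry":0,"rz":0}]' 60
python3 - <<'E'
from h import *
from scipy.spatial.transform import Rotation as R
s=sensors.get_state();print(s['q'].round(3),s['eef_pos'],s['wrist_force'],R.from_quat(s['tool_rot'],scalar_first=True).as_matrix().round(3))
a=grab('top');b=grab('side')
save(b,'s1.png',(208,110,328,200),6.6)
E
```

```text
clock: 1.62
eef_pos: [564.5, 48.5, 217.4]
tool_rot: [0.053, -0.705, 0.053, 0.706]
wrist_force: [0.5, 0.6, 0.8]
gripper_width: 0.702
[ 0.362  0.287  0.174 -0.    -1.46   1.059] [564.48201461  48.46324274 217.40081517] [0.48070438 0.58976154 0.77221602] [[-0.002 -0.15  -0.989]
 [-0.    -0.989  0.15 ]
 [-1.     0.001  0.002]]
```

View pics/s1.png

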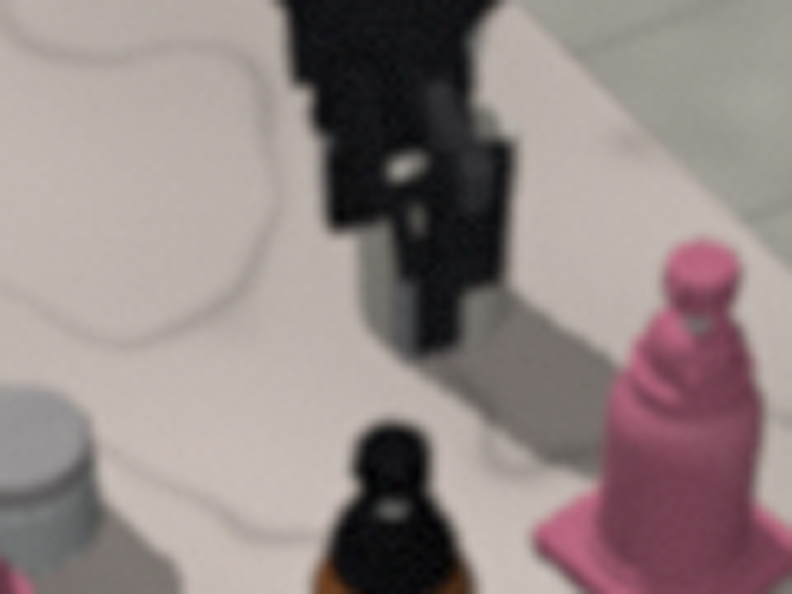

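The gripper is open above the amber head, with its midpoint at about (395,285) and the head at (393,450) in the crop. I'm descending around the head and gripping it.

```bash
python3 -m handwheel '[{"jaw":0.7,"x":-0.0005,"y":0.001,"z":-0.017,"rx":0,"ry":0,"rz":0},{"jaw":0.7,"x":0,"y":0,"z":-0.02,"rx":0,"ry":0,"rz":0},{"jaw":0.7,"x":0,"y":0,"z":-0.015,"rx":0,"ry":0,"rz":0},{"jaw":0.7,"x":0,"y":0,"z":-0.01,"rx":0,"ry":0,"rz":0},{"jaw":0.5,"x":0,"y":0,"z":-0.005,"rx":0,"ry":0,"rz":0},{"jaw":0.1,"x":0,"y":0,"z":0,"rx":0,"ry":0,"rz":0},{"jaw":0.1,"x":0,"y":0,"z":0,"rx":0,"ry":0,"rz":0},{"jaw":0.1,"x":0,"y":0,"z":0,"rx":0,"ry":0,"rz":0},{"jaw":0.1,"x":0,"y":0,"z":0,"rx":0,"ry":0,"rz":0},{"jaw":0.1,"x":0,"y":0,"z":0,"rx":0,"ry":0,"rz":0},{"jaw":0.1,"x":0,"y":0,"z":0,"rx":0,"ry":0,"rz":0}]' 60
```

```text
clock: 2.63
eef_pos: [563.8, 51.2, 151.9]
tool_rot: [-0.052, 0.705, -0.052, -0.705]
wrist_force: [-0.0, -0.2, -0.0]
gripper_width: 0.096
```

The jaws closed to 0.1 without holding the head, so I'm looking before doing anything else.

```bash
python3 - <<'E'
from h import *
s=sensors.get_state();print(s['eef_pos'],s['wrist_force'],s['gripper_width'],s['clock'])
a=grab('top');b=grab('side')
def c(im,u,v,w): return cv2.resize(np.clip(255*(im[v-w:v+w,u-w:u+w]/255.)**.5,0,255).astype(np.uint8),(400,400),interpolation=cv2.INTER_CUBIC)
cv2.imwrite('pics/c2.png',np.hstack([c(a['img'],233,180,30),c(b['img'],268,180,30)])[:,:,::-1])
E
```

```text
[563.79676217  51.17203428 151.85571843] [-0.04954755 -0.18072296 -0.02853321] 0.09590175800542619 2.6333
```

View pics/c2.png

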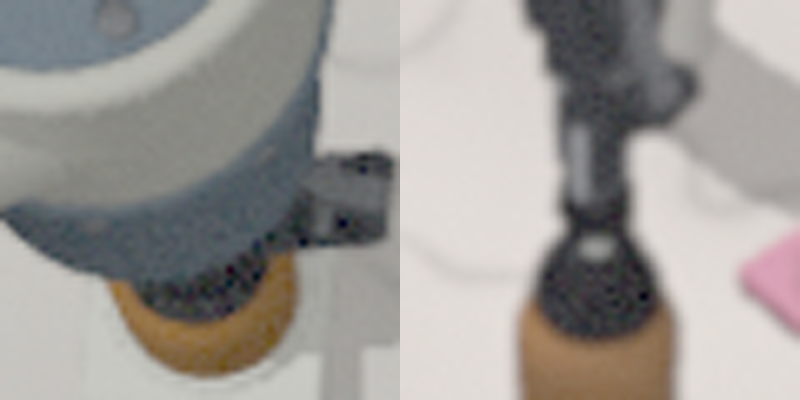

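```bash
python3 - <<'E'
from h import *
for P in((563.8,51.2,152),(563.8,51.2,170),(564,50,169.5),(564,36,152),(564,30,152),(564,36,170),(564,50,151.5)):
  s=proj('side',P); t=proj('top',P);print(P,np.round([400+(s[0]-238)*6.667,(s[1]-150)*6.667]),np.round([(t[0]-203)*6.667,(t[1]-150)*6.667]))
print(np.round(np.load('pics/top_cal.npz')['cam_to_world'],2)[:3,3])
E
```

```text
(563.8, 51.2, 152) [594. 216.] [187. 228.]
(563.8, 51.2, 170) [593. 181.] [184. 219.]
(564, 50, 169.5) [596. 184.] [188. 219.]
(564, 36, 152) [616. 243.] [236. 227.]
(564, 30, 152) [625. 254.] [256. 226.]
(564, 36, 170) [616. 208.] [234. 218.]
(564, 50, 151.5) [596. 219.] [191. 228.]
[ 407.47   -1.91 1149.42]
```

```bash
python3 - <<'E'
from h import *
for y in(78,48.5,18):
  for z in(217,226,240):
    s=proj('side',(564.5,y,z));print(y,z,np.round([(s[0]-208)*6.6,(s[1]-110)*6.6]))
E
```

```text
78 217 [352. 299.]
78 226 [351. 280.]
78 240 [351. 249.]
48.5 217 [395. 350.]
48.5 226 [395. 331.]
48.5 240 [395. 300.]
18 217 [441. 405.]
18 226 [442. 386.]
18 240 [442. 355.]
```

The fingertips appear about 19 mm higher than eef_pos implies: near tip (435,350) and far tip (350,225) in the s1 crop. The shut fingers would therefore be hovering just above the head. I'll check with a gentle touch.

```bash
for i in 1 2 3; do python3 -m handwheel '[{"jaw":0.1,"x":0,"y":-0.0005,"z":-0.001,"rx":0,"ry":0,"rz":0},{"jaw":0.1,"x":0,"y":0,"z":-0.001,"rx":0,"ry":0,"rz":0}]' | egrep 'eef|wrist'; done
```

```text
eef_pos: [563.6, 50.6, 149.4]
wrist_force: [-0.6, 0.7, -0.0]
eef_pos: [563.5, 50.0, 147.2]
wrist_force: [-0.4, -0.5, -0.2]
eef_pos: [563.7, 49.9, 145.8]
wrist_force: [-2.3, 2.2, 4.0]
```

Contact came at eef z ≈ 146, against a head top at 169.5, so the real tips are about 23.5 mm above eef. With that offset known, I'll regrasp: rise, open, go down to eef 129 and close.

```bash
python3 -m handwheel '[{"jaw":0.1,"x":0,"y":0,"z":0.01,"rx":0,"ry":0,"rz":0},{"jaw":0.7,"x":0,"y":-0.0005,"z":0.005,"rx":0,"ry":0,"rz":0},{"jaw":0.7,"x":0,"y":0,"z":0,"rx":0,"ry":0,"rz":0},{"jaw":0.7,"x":0,"y":0,"z":0,"rx":0,"ry":0,"rz":0},{"jaw":0.7,"x":0,"y":0,"z":0,"rx":0,"ry":0,"rz":0},{"jaw":0.7,"x":0,"y":0,"z":-0.01,"rx":0,"ry":0,"rz":0},{"jaw":0.7,"x":0,"y":0,"z":-0.01,"rx":0,"ry":0,"rz":0},{"jaw":0.7,"x":0,"y":0,"z":-0.007,"rx":0,"ry":0,"rz":0},{"jaw":0.7,"x":0,"y":0,"z":-0.004,"rx":0,"ry":0,"rz":0},{"jaw":0.7,"x":0,"y":0,"z":0,"rx":0,"ry":0,"rz":0}]'
python3 -m handwheel '[{"jaw":0.1,"x":0,"y":0,"z":0,"rx":0,"ry":0,"rz":0},{"jaw":0.1,"x":0,"y":0,"z":0,"rx":0,"ry":0,"rz":0},{"jaw":0.1,"x":0,"y":0,"z":0,"rx":0,"ry":0,"rz":0},{"jaw":0.1,"x":0,"y":0,"z":0,"rx":0,"ry":0,"rz":0},{"jaw":0.1,"x":0,"y":0,"z":0,"rx":0,"ry":0,"rz":0},{"jaw":0.1,"x":0,"y":0,"z":0,"rx":0,"ry":0,"rz":0}]' 60
```

```text
clock: 4.07
eef_pos: [562.5, 48.9, 127.5]
tool_rot: [0.051, -0.704, 0.052, 0.706]
wrist_force: [0.2, -0.1, -0.0]
gripper_width: 0.701
clock: 4.57
eef_pos: [564.4, 50.8, 130.6]
tool_rot: [-0.053, 0.706, -0.05, -0.704]
wrist_force: [-1.2, 5.3, 3.0]
gripper_width: 0.298
```

Gripped at 0.30. Pressing down.

```bash
python3 -m handwheel '[{"jaw":0.1,"x":0,"y":0.001,"z":-0.002,"rx":0,"ry":0,"rz":0},{"jaw":0.1,"x":0,"y":0,"z":-0.002,"rx":0,"ry":0,"rz":0},{"jaw":0.1,"x":0,"y":0,"z":-0.002,"rx":0,"ry":0,"rz":0},{"jaw":0.1,"x":0,"y":0,"z":-0.002,"rx":0,"ry":0,"rz":0},{"jaw":0.1,"x":0,"y":0,"z":-0.002,"rx":0,"ry":0,"rz":0}]' | egrep 'eef|wrist|grip'; for i in 1 2 3; do python3 -m handwheel '[{"jaw":0.1,"x":0,"y":0,"z":-0.001,"rx":0,"ry":0,"rz":0},{"jaw":0.1,"x":0,"y":0,"z":0,"rx":0,"ry":0,"rz":0}]' | egrep 'eef|wrist'; done
```

```text
eef_pos: [564.4, 50.9, 120.6]
wrist_force: [-2.4, 3.7, 8.4]
gripper_width: 0.293
eef_pos: [564.4, 50.9, 119.6]
wrist_force: [-2.8, 4.3, 8.2]
eef_pos: [564.4, 50.9, 118.8]
wrist_force: [-2.7, 4.2, 7.5]
eef_pos: [564.5, 50.9, 117.9]
wrist_force: [-2.4, 3.8, 9.0]
```

```bash
for i in 1 2 3; do python3 -m handwheel '[{"jaw":0.1,"x":0,"y":0,"z":-0.001,"rx":0,"ry":0,"rz":0},{"jaw":0.1,"x":0,"y":0,"z":0,"rx":0,"ry":0,"rz":0}]' | egrep 'eef|wrist'; done
```

```text
eef_pos: [564.5, 50.9, 117.5]
wrist_force: [-3.5, 4.1, 12.2]
eef_pos: [564.6, 50.8, 117.4]
wrist_force: [-5.9, 3.8, 16.2]
eef_pos: [564.7, 50.8, 117.4]
wrist_force: [-8.3, 5.0, 21.1]
```

At the bottom stop with 21 N. Now turning clockwise.

```bash
python3 -m handwheel '[{"jaw":0.1,"x":0,"y":0,"z":0,"rx":0,"ry":0,"rz":-5},{"jaw":0.1,"x":0,"y":0,"z":0,"rx":0,"ry":0,"rz":-5},{"jaw":0.1,"x":0,"y":0,"z":0,"rx":0,"ry":0,"rz":-5},{"jaw":0.1,"x":0,"y":0,"z":0,"rx":0,"ry":0,"rz":-5},{"jaw":0.1,"x":0,"y":0,"z":0,"rx":0,"ry":0,"rz":-5},{"jaw":0.1,"x":0,"y":0,"z":0,"rx":0,"ry":0,"rz":-5},{"jaw":0.1,"x":0,"y":0,"z":0,"rx":0,"ry":0,"rz":-5},{"jaw":0.1,"x":0,"y":0,"z":0,"rx":0,"ry":0,"rz":-5},{"jaw":0.1,"x":0,"y":0,"z":0,"rx":0,"ry":0,"rz":-5},{"jaw":0.1,"x":0,"y":0,"z":0,"rx":0,"ry":0,"rz":-5},{"jaw":0.1,"x":0,"y":0,"z":0,"rx":0,"ry":0,"rz":-5},{"jaw":0.1,"x":0,"y":0,"z":0,"rx":0,"ry":0,"rz":-5},{"jaw":0.1,"x":0,"y":0,"z":0,"rx":0,"ry":0,"rz":0}]'; python3 -c "
from cell import sensors as s;print(s.get_state()['moment'])"
for i in 1 2 3; do python3 -m handwheel '[{"jaw":0.1,"x":0,"y":0,"z":0,"rx":0,"ry":0,"rz":-4},{"jaw":0.1,"x":0,"y":0,"z":0,"rx":0,"ry":0,"rz":0}]' | egrep 'eef|wrist'; python3 -c "
from cell import sensors as s;print(s.get_state()['moment'])";done
```

```text
clock: 7.07
eef_pos: [565.2, 51.7, 117.4]
tool_rot: [-0.4, 0.585, -0.396, -0.583]
wrist_force: [-7.5, 7.0, 20.2]
gripper_width: 0.298
[ 2.48092845  2.66459826 -0.04814991]
eef_pos: [565.2, 51.7, 117.3]
wrist_force: [-7.1, 7.9, 20.5]
[2.56454758 2.60758682 0.04067626]
eef_pos: [565.3, 51.8, 117.4]
wrist_force: [-5.7, 8.0, 19.4]
[2.58484058 2.51595555 0.04887926]
eef_pos: [565.3, 51.8, 117.3]
wrist_force: [-6.4, 7.2, 19.0]
[2.62828346 2.43953245 0.85091342]
```

The moment jumped to 0.85 Nm at 72°, which is the locked stop. Releasing and rising.

```bash
python3 -m handwheel '[{"jaw":0.1,"x":0,"y":0,"z":0.001,"rx":0,"ry":0,"rz":2},{"jaw":0.7,"x":0,"y":0,"z":0.001,"rx":0,"ry":0,"rz":0},{"jaw":0.7,"x":0,"y":0,"z":0,"rx":0,"ry":0,"rz":0},{"jaw":0.7,"x":0,"y":0,"z":0,"rx":0,"ry":0,"rz":0},{"jaw":0.7,"x":0,"y":0,"z":0,"rx":0,"ry":0,"rz":0},{"jaw":0.7,"x":0,"y":0,"z":0.01,"rx":0,"ry":0,"rz":0},{"jaw":0.7,"x":0,"y":0,"z":0.02,"rx":0,"ry":0,"rz":0},{"jaw":1,"x":0,"y":0,"z":0.03,"rx":0,"ry":0,"rz":0},{"jaw":1,"x":0,"y":0,"z":0.03,"rx":0,"ry":0,"rz":0},{"jaw":1,"x":0,"y":0,"z":0.02,"rx":0,"ry":0,"rz":0},{"jaw":1,"x":-0.005,"y":-0.03,"z":0.01,"rx":0,"ry":0,"rz":0},{"jaw":1,"x":-0.005,"y":-0.035,"z":0,"rx":0,"ry":0,"rz":0},{"jaw":1,"x":-0.008,"y":-0.035,"z":0,"rx":0,"ry":0,"rz":0},{"jaw":1,"x":-0.008,"y":-0.035,"z":0,"rx":0,"ry":0,"rz":0},{"jaw":1,"x":-0.008,"y":-0.035,"z":0,"rx":0,"ry":0,"rz":0},{"jaw":1,"x":-0.008,"y":-0.035,"z":0,"rx":0,"ry":0,"rz":0}]'
python3 - <<'E'
from h import *
a=grab('top');b=grab('side')
def c(im,u,v,w): return cv2.resize(np.clip(255*(im[v-w:v+w,u-w:u+w]/255.)**.5,0,255).astype(np.uint8),(400,400),interpolation=cv2.INTER_CUBIC)
cv2.imwrite('pics/c3.png',np.hstack([c(a['img'],233,185,18),c(b['img'],268,187,18)])[:,:,::-1])
E
```

```text
clock: 8.9
eef_pos: [520.8, -156.6, 236.1]
tool_rot: [-0.447, 0.548, -0.447, -0.548]
wrist_force: [0.4, -0.2, 0.4]
gripper_width: 0.998
```

View pics/c3.png

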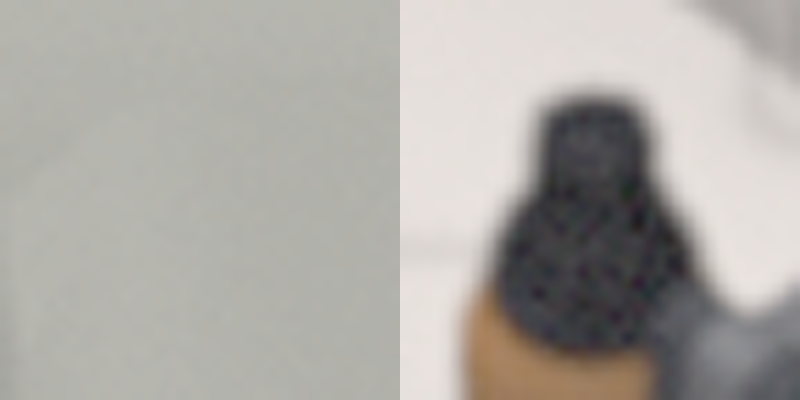

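The head now sits flush on the collar with no gap and stays down. In the side crop its top is at about (595,100). Next, the cap.

```bash
python3 -m handwheel '[{"jaw":1,"x":-0.006,"y":-0.021,"z":-0.01,"rx":0,"ry":0,"rz":0},{"jaw":1,"x":-0.006,"y":-0.021,"z":-0.02,"rx":0,"ry":0,"rz":0},{"jaw":1,"x":-0.006,"y":-0.021,"z":-0.03,"rx":0,"ry":0,"rz":0},{"jaw":1,"x":-0.006,"y":-0.021,"z":-0.03,"rx":0,"ry":0,"rz":0},{"jaw":1,"x":-0.006,"y":-0.021,"z":-0.03,"rx":0,"ry":0,"rz":0},{"jaw":1,"x":0,"y":0,"z":-0.02,"rx":0,"ry":0,"rz":0},{"jaw":1,"x":0,"y":0,"z":0,"rx":0,"ry":0,"rz":0},{"jaw":1,"x":0,"y":0,"z":0,"rx":0,"ry":0,"rz":0}]' 60
python3 - <<'E'
from h import *
from scipy.spatial.transform import Rotation as R
s=sensors.get_state();print(s['q'].round(3),s['eef_pos'],R.from_quat(s['tool_rot'],scalar_first=True).as_matrix().round(3))
b=grab('side');save(b,'s2.png',(263,282,363,382),6)
E
```

```text
clock: 9.67
eef_pos: [491.2, -260.0, 95.4]
tool_rot: [0.447, -0.547, 0.447, 0.548]
wrist_force: [0.4, -0.1, 0.2]
gripper_width: 1.0
[-2.050e-01  3.270e-01 -8.600e-02  1.000e-03 -1.159e+00  4.070e-01] [ 491.1731866  -259.9589286    95.37018125] [[-0.002 -0.98  -0.201]
 [-0.    -0.201  0.98 ]
 [-1.     0.002  0.   ]]
```

View pics/s2.png

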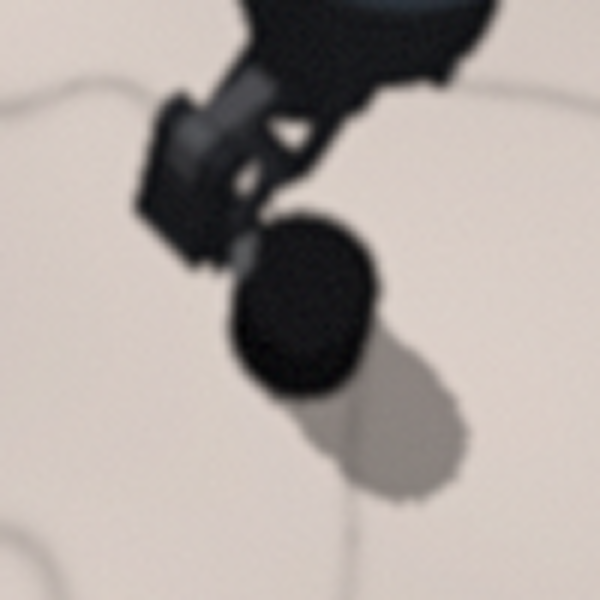

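```bash
python3 - <<'E'
from h import *
e=np.array([491.2,-260,95.4]);j=np.array([.98,.2,0])
for nm,d,z in(('L',-42.5,36),('R',42.5,36),('Lback',-57,36),('Rback',57,36),('mid',0,0),('mid',0,36),('body',0,73),('body',0,97),('body',0,150)):
  s=proj('side',e+d*j+[0,0,z]);print(nm,z,np.round([(s[0]-263)*6,(s[1]-282)*6]))
f=dict(img=np.load('pics/side_img.npy'));save(f,'s3.png',(253,182,383,302),5)
E
```

```text
L 36 [230. 243.]
R 36 [417.  73.]
Lback 36 [196. 274.]
Rback 36 [447.  45.]
mid 0 [315. 205.]
mid 36 [326. 156.]
body 73 [337. 101.]
body 97 [345.  63.]
body 150 [365. -28.]
```

View pics/s3.png

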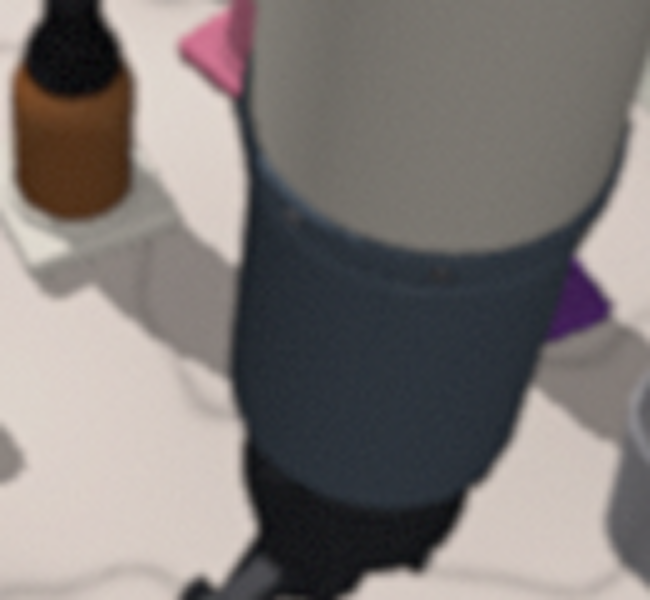

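The left pad, at (240,255) in s2, matches the projected tip for the 23.5 mm offset plus swing; the right finger is hidden behind the wrist. Descending over the cap.

```bash
python3 -m handwheel '[{"jaw":1,"x":-0.0008,"y":-0.0028,"z":-0.02,"rx":0,"ry":0,"rz":0},{"jaw":1,"x":0,"y":0,"z":-0.02,"rx":0,"ry":0,"rz":0},{"jaw":1,"x":0,"y":0,"z":-0.02,"rx":0,"ry":0,"rz":0},{"jaw":1,"x":0,"y":0,"z":-0.01,"rx":0,"ry":0,"rz":0},{"jaw":1,"x":0,"y":0,"z":-0.01,"rx":0,"ry":0,"rz":0},{"jaw":1,"x":0,"y":0,"z":-0.005,"rx":0,"ry":0,"rz":0},{"jaw":1,"x":0,"y":0,"z":0,"rx":0,"ry":0,"rz":0}]'
for i in 1 2 3; do python3 -m handwheel '[{"jaw":1,"x":0,"y":0,"z":-0.003,"rx":0,"ry":0,"rz":0},{"jaw":1,"x":0,"y":0,"z":-0.003,"rx":0,"ry":0,"rz":0}]' | egrep 'eef|wrist'; done
```

```text
clock: 10.3
eef_pos: [491.0, -262.5, 10.4]
tool_rot: [-0.447, 0.548, -0.447, -0.548]
wrist_force: [-0.2, 0.5, -0.8]
gripper_width: 1.0
eef_pos: [491.8, -263.0, 5.4]
wrist_force: [-0.0, -0.3, -0.3]
eef_pos: [491.0, -262.8, -1.4]
wrist_force: [-0.2, -0.1, -0.2]
eef_pos: [490.8, -262.7, -7.8]
wrist_force: [0.1, 0.3, -0.2]
```

```bash
python3 -m handwheel '[{"jaw":0.6,"x":0,"y":0,"z":0,"rx":0,"ry":0,"rz":0},{"jaw":0.6,"x":0,"y":0,"z":0,"rx":0,"ry":0,"rz":0},{"jaw":0.3,"x":0,"y":0,"z":0,"rx":0,"ry":0,"rz":0},{"jaw":0.3,"x":0,"y":0,"z":0,"rx":0,"ry":0,"rz":0},{"jaw":0.3,"x":0,"y":0,"z":0,"rx":0,"ry":0,"rz":0},{"jaw":0.3,"x":0,"y":0,"z":0,"rx":0,"ry":0,"rz":0},{"jaw":0.3,"x":0,"y":0,"z":0,"rx":0,"ry":0,"rz":0}]' 60
python3 -m handwheel '[{"jaw":0.3,"x":0,"y":0,"z":0.01,"rx":0,"ry":0,"rz":0},{"jaw":0.3,"x":0,"y":0,"z":0.03,"rx":0,"ry":0,"rz":0},{"jaw":0.3,"x":0,"y":0,"z":0.04,"rx":0,"ry":0,"rz":0},{"jaw":0.3,"x":0,"y":0,"z":0.04,"rx":0,"ry":0,"rz":0},{"jaw":0.3,"x":0,"y":0,"z":0.04,"rx":0,"ry":0,"rz":0},{"jaw":0.3,"x":0,"y":0,"z":0.02,"rx":0,"ry":0,"rz":0},{"jaw":0.3,"x":0,"y":0,"z":0,"rx":0,"ry":0,"rz":0},{"jaw":0.3,"x":0,"y":0,"z":0,"rx":0,"ry":0,"rz":0}]'
```

```text
clock: 11.38
eef_pos: [491.2, -262.9, -7.1]
tool_rot: [-0.447, 0.548, -0.447, -0.548]
wrist_force: [-0.3, -0.1, 3.9]
gripper_width: 0.572
clock: 12.05
eef_pos: [491.2, -262.6, 174.1]
tool_rot: [-0.448, 0.549, -0.446, -0.547]
wrist_force: [-0.4, 0.2, -1.4]
gripper_width: 0.566
```

Cap held at 0.57, rim about 7 mm above eef. Carrying it to the bottle.

```bash
python3 -m handwheel '[{"jaw":0.3,"x":0.0035,"y":0.015,"z":0,"rx":0,"ry":0,"rz":0},{"jaw":0.3,"x":0.007,"y":0.03,"z":0,"rx":0,"ry":0,"rz":0},{"jaw":0.3,"x":0.007,"y":0.03,"z":0,"rx":0,"ry":0,"rz":0},{"jaw":0.3,"x":0.007,"y":0.03,"z":0,"rx":0,"ry":0,"rz":0},{"jaw":0.3,"x":0.007,"y":0.03,"z":0,"rx":0,"ry":0,"rz":0},{"jaw":0.3,"x":0.007,"y":0.03,"z":0,"rx":0,"ry":0,"rz":0},{"jaw":0.3,"x":0.007,"y":0.03,"z":0,"rx":0,"ry":0,"rz":0},{"jaw":0.3,"x":0.007,"y":0.03,"z":0,"rx":0,"ry":0,"rz":0},{"jaw":0.3,"x":0.007,"y":0.03,"z":0,"rx":0,"ry":0,"rz":0},{"jaw":0.3,"x":0.007,"y":0.03,"z":0,"rx":0,"ry":0,"rz":0},{"jaw":0.3,"x":0.007,"y":0.029,"z":0,"rx":0,"ry":0,"rz":0},{"jaw":0.3,"x":0,"y":0,"z":0,"rx":0,"ry":0,"rz":0},{"jaw":0.3,"x":0,"y":0,"z":0,"rx":0,"ry":0,"rz":0}]'
python3 - <<'E'
from h import *
print(np.mean([sensors.get_state()['eef_pos'] for _ in range(3)],0))
b=grab('side');save(b,'s4.png',(218,130,318,230),6);s=sensors.get_state();print(s['eef_pos'],s['gripper_width'])
E
```

```text
clock: 13.13
eef_pos: [563.3, 52.6, 170.5]
tool_rot: [0.445, -0.548, 0.447, 0.549]
wrist_force: [-0.3, -0.5, -0.1]
gripper_width: 0.578
[563.28325746  52.61107093 170.53328575]
[563.3043659   51.56384233 170.94669515] 0.5756882112820058
```

View pics/s4.png

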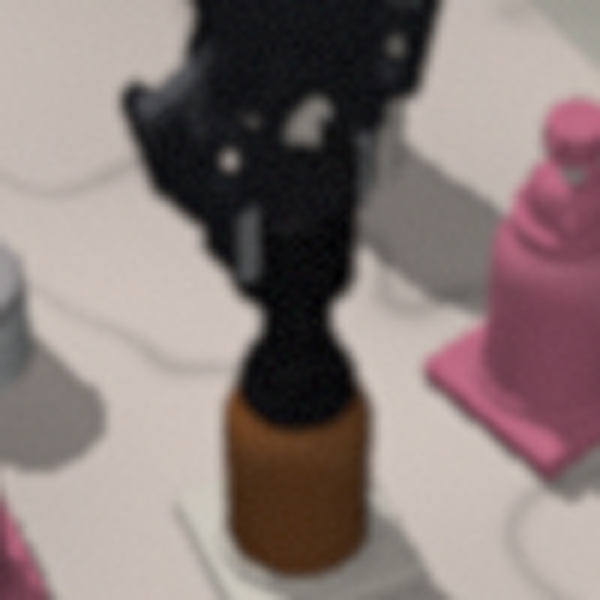

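The cap, centred at about (300,270), is upright over the bottle axis at about (297,400). Lowering it.

```bash
python3 -m handwheel '[{"jaw":0.3,"x":0.001,"y":-0.0005,"z":-0.008,"rx":0,"ry":0,"rz":0},{"jaw":0.3,"x":0,"y":0,"z":-0.008,"rx":0,"ry":0,"rz":0},{"jaw":0.3,"x":0,"y":0,"z":-0.008,"rx":0,"ry":0,"rz":0},{"jaw":0.3,"x":0,"y":0,"z":-0.008,"rx":0,"ry":0,"rz":0},{"jaw":0.3,"x":0,"y":0,"z":-0.004,"rx":0,"ry":0,"rz":0},{"jaw":0.3,"x":0,"y":0,"z":0,"rx":0,"ry":0,"rz":0}]' | egrep 'eef|wrist'
for i in 1 2 3 4 5; do python3 -m handwheel '[{"jaw":0.3,"x":0,"y":0,"z":-0.001,"rx":0,"ry":0,"rz":0},{"jaw":0.3,"x":0,"y":0,"z":-0.001,"rx":0,"ry":0,"rz":0}]' | egrep 'eef|wrist'; done
```

```text
eef_pos: [564.3, 50.3, 134.8]
wrist_force: [-0.5, -0.2, -0.3]
eef_pos: [565.6, 50.8, 134.7]
wrist_force: [0.4, 0.1, -0.0]
eef_pos: [565.5, 50.9, 132.6]
wrist_force: [-0.5, 0.6, -0.1]
eef_pos: [565.3, 50.9, 130.4]
wrist_force: [-0.2, -1.2, -0.0]
eef_pos: [565.3, 50.9, 128.3]
wrist_force: [0.1, -0.4, -0.1]
eef_pos: [565.2, 50.8, 126.3]
wrist_force: [-0.1, 0.8, 0.2]
```

```bash
for i in 1 2 3 4 5 6; do python3 -m handwheel '[{"jaw":0.3,"x":0,"y":0,"z":-0.001,"rx":0,"ry":0,"rz":0},{"jaw":0.3,"x":0,"y":0,"z":-0.001,"rx":0,"ry":0,"rz":0}]' | egrep 'eef|wrist'; done
```

```text
eef_pos: [565.4, 51.0, 124.4]
wrist_force: [-0.2, 0.8, 0.8]
eef_pos: [565.4, 51.1, 122.4]
wrist_force: [-0.2, 1.3, 0.4]
eef_pos: [565.7, 51.1, 121.0]
wrist_force: [-1.4, 1.5, 5.7]
eef_pos: [565.9, 51.2, 120.1]
wrist_force: [-3.3, 4.1, 11.9]
eef_pos: [565.6, 51.5, 117.8]
wrist_force: [-1.4, 4.4, 1.1]
eef_pos: [565.1, 51.6, 113.7]
wrist_force: [0.7, 3.9, -3.5]
```

It clicked: force rose to 12 N, then the beads pulled at -3.5 N. Pushing home.

```bash
for i in 1 2 3 4; do python3 -m handwheel '[{"jaw":0.3,"x":0,"y":0,"z":-0.001,"rx":0,"ry":0,"rz":0},{"jaw":0.3,"x":0,"y":0,"z":-0.001,"rx":0,"ry":0,"rz":0},{"jaw":0.3,"x":0,"y":0,"z":0,"rx":0,"ry":0,"rz":0}]' | egrep 'eef|wrist|width'; done
```

```text
eef_pos: [565.0, 51.0, 111.8]
wrist_force: [0.0, 3.5, -2.3]
gripper_width: 0.572
eef_pos: [565.4, 50.9, 111.0]
wrist_force: [-2.4, 3.3, 3.6]
gripper_width: 0.573
eef_pos: [565.5, 51.0, 110.9]
wrist_force: [-7.1, 5.5, 14.9]
gripper_width: 0.573
eef_pos: [565.5, 51.0, 110.8]
wrist_force: [-11.3, 5.7, 24.6]
gripper_width: 0.567
```

The cap is home: eef 110.9 puts the rim at 118.0, with a 25 N push. I'll hold it and take one last look.

```bash
python3 -m handwheel '[{"jaw":0.3,"x":0,"y":0,"z":0,"rx":0,"ry":0,"rz":0},{"jaw":0.3,"x":0,"y":0,"z":0,"rx":0,"ry":0,"rz":0},{"jaw":0.3,"x":0,"y":0,"z":0,"rx":0,"ry":0,"rz":0},{"jaw":0.3,"x":0,"y":0,"z":0,"rx":0,"ry":0,"rz":0},{"jaw":0.3,"x":0,"y":0,"z":0,"rx":0,"ry":0,"rz":0},{"jaw":0.3,"x":0,"y":0,"z":0,"rx":0,"ry":0,"rz":0}]'
python3 - <<'E'
from h import *
b=grab('side');save(b,'s5.png',(218,130,318,230),6)
E
```

```text
clock: 17.02
eef_pos: [565.5, 51.0, 110.8]
tool_rot: [-0.447, 0.549, -0.446, -0.547]
wrist_force: [-11.6, 6.7, 24.4]
gripper_width: 0.572
```

View pics/s5.png

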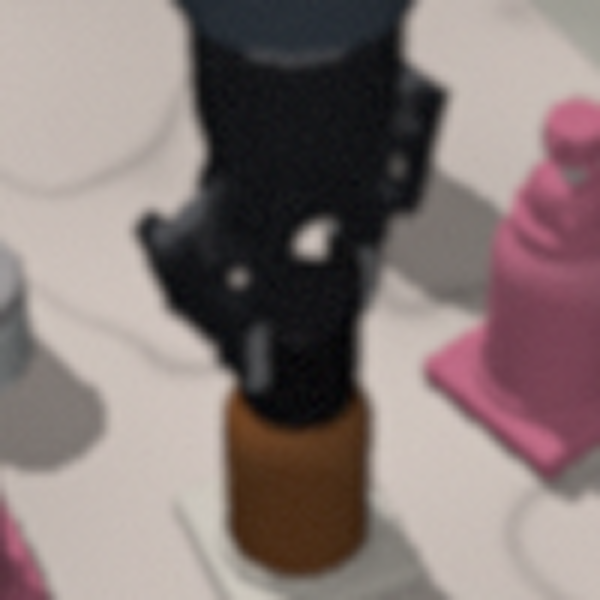

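The cap sits square on the flange, with its rim at about (300,420) directly on the amber shoulder, and the gripper is still on it.

```bash
python3 -c "
from cell import bot,sensors;print(bot.job_done());s=sensors.get_state();print(s['clock'],s['eef_pos'],s['wrist_force'],s['gripper_width'])"
```

```text
the job is handed in; nothing more can be done
None
the job is handed in; nothing more can be done
```

The pump is locked down, the overcap is clicked home on the collar, and I handed the job in at about 17 s with the gripper still pushing on the cap. No verdict came back.

- **Pump:** I pressed the head 13 mm to its stop at 21 N and turned it clockwise until the moment jumped to 0.85 Nm at 72° commanded. After release, the side picture showed it still down.
- **Cap:** Force rose to 12 N at the beads, dropped, then pulled the cap on at -3.5 N. The rim came to rest at 118.0 mm, worked out from the arm height. The last picture shows the cap square on the flange.
- **Last check:** The push held steady at 24 N for half a second, with about 13 N of sideways force as well and the grip at 0.57.
- **What disagreed:** The real fingertips were about 23 mm behind the reported TCP. The first grasp therefore closed just above the head, and a touch on the head gave me the offset to correct it. I could not read the wrist force after hand-in.
- **Other things:** I did not touch the tumbler, jar, toothbrush holder or comb, though I took no final picture of all of them.

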